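Present the notched sample slide to the label reader

TASK

Two sample slides lie on low rests; pick up the one with a corner notched out, holding it by its middle and never touching its label end, which is the end with the notch. Present that label end to the label reader: level, label face still up, label end pointing at the reader's housing and centred between the two pointer pins at the height of their tips. Finish while holding it there, still and touching nothing but the gripper; leave the spare slide and the other things alone.

Things in the scene. Friction and masses are not known exactly. Their poses are not given: they have to be found in the camera images.
- slide_center (a point): centre of the notched slide, a loose plate 110 x 36 x 6 mm, about 40 g, lying level, label face up, on rest_a, underside 26 mm above the worktop. x runs along its length to the label end (the notched one), y across the width, z up out of the label face. Middle 50 mm clear plastic; 30 mm at either end frosted white, both alike. Take it across its width on the clear part
- slide_end: the label end of the notched slide, fixed to it: 30 mm long, 36 mm wide; origin at its centre, 40 mm from the slide's centre along x, same axes. The 10 x 10 mm notch is cut from its far corner on the +y side (on the left when the label face is up and this end points away from you). Fingers must not touch this part
- spare_center (a point): centre of the spare slide: the same plate with four square corners, no notch, lying the same way on the other rest; to be left alone
- rest_a: fixed black rest carrying the notched slide; position and yaw vary. Foot 126 x 48 x 4 mm; the slide lies along its x on two cross ribs (26 mm wide, 7 mm thick, tops 26 mm above the worktop) 38 mm either side of the centre. End stops 60 mm out rise 4 mm above the ribs, so lift straight up. Between the ribs the space under the slide is free. Origin at the foot's underside centre
- rest_b: the same kind of rest, carrying the spare slide
- reader: fixed label reader: grey foot 160 x 100 x 8 mm; housing 78 mm wide, 136 mm high with a slanted dark window on its +x part, all of it at least 25 mm beyond the origin. Two steel pins rise from the foot 30 mm to -x of the origin, 40 mm to either side, tips 90 mm above the worktop. Origin at the foot's underside centre, x pointing from the pins to the housing, z up
- reader_spot (a point): the point midway between the tips of the reader's two pins, 90 mm above the worktop, where the centre of the label end is to be held; its axes are the reader's, so the slide's x must point along this x
- pick_pot_center (a point): pot of picks, 48 mm across, 79 mm high, bystander; half-way up
- tape_roll_center (a point): roll of tape lying flat, 62 mm across, 19 mm high, bystander; half-way up
- cheese_portion3_center (a point): wrapped cheese wedge, 58 x 111 x 44 mm, bystander; half-way up

How it is judged:
On the way:
1. the notched slide is lifted off its rest, held by the fingers (height (world z) of slide_center above 0.045 m and contact force between the fingers and slide above 1 N and contact force between slide and rest_a below 0.05 N), for 0.2 s.
At the end, for the whole second after the job is handed in: the notched slide is held still in the fingers and by nothing else, label face up and level within about 8 degrees, its label end pointing at the reader housing within about 11 degrees, the centre of the label end within 12 mm sideways and 12 mm in height of the point midway between the pin tips (horizontal distance between slide_end and reader_spot below 0.012 m and z of slide_end in the frame of reader_spot between -0.012 and 0.012 m and x of slide_center in the frame of reader_spot below -0.015 m and angle between the x axis of slide_end and the x axis of reader, either way round below 0.2 rad and angle between slide_end's own z axis and vertical below 0.15 rad and linear speed of slide_end below 0.02 m/s and angular speed of slide_end below 0.2 rad/s and contact force between the fingers and slide above 1 N and contact force between slide and reader below 0.1 N and contact force between slide and rest_a below 0.1 N and contact force between slide and rest_b below 0.1 N); the arm keeps its last pose, push and grip.
It fails at once if the fingers touch the label end of the slide (contact force between the fingers and slide_end above 0.3 N).
It fails at once if the spare slide or a bystander is moved by more than 20 mm (distance of any of spare_center, pick_pot_center, tape_roll_center, cheese_portion3_center from where it was at the start of the episode above 0.02 m).
It also fails if it takes over 35 s, if anything falls off the work surface, if the arm or the gripper's body presses on something with over 40 N, if the wrist force passes 120 N, or if a joint passes its speed limit or range.

ROBOT

A 6-joint arm with a two-finger parallel gripper is mounted at the origin on a cart in front of the work surface, level with it; the furniture and walls round the work are solid. World frame = base frame: x ahead of the robot, y to its left, z up, the work surface at z = 0. Lengths are in m, angles in rad, forces in N, time in s.
With the tool pointing down it reaches from about 0.35 to 0.775 m from the base axis. Payload 5.5 kg.
Tool frame: the origin (TCP) lies midway between the tips of the shut fingers; the grasp point (between the pads) lies env.grasp_offset behind it (env.grasp_offset is the distance from the TCP to the grasp point, in m); z points along the fingers, y is the line along which they close (so a half turn about z gives the same grasp; the last joint's range is limited). The gripper opens to 85 mm and grips with 20 to 120 N. Pads are 22 mm wide; open, the fingers measure 114 mm over their backs; the gripper's body (76 mm by 85 mm) begins 54 mm behind the grasp point. The pads swing forward as they close: fully open they stand 13 mm farther back than shut.
Start: joints at [-1.37, 0.313, 0.046, 1.304, 0, 1.431], TCP at [0.192, -0.542, 0.231] pointing down, gripper open.
Joint ranges: [-2.76, 2.76], [-0.86, 1.69], [-1.03, 1.26], [-2.2, 2.34], [-1.47, 1.5], [-3.14, 3.14]. Speed limits (rad/s): [2.57, 2.57, 3.14, 3.14, 3.14, 3.14].

INTERFACE

Orientations are given as a unit quaternion [w, x, y, z].
In Python, from workcell import monitor, viewer, order, env gives the robot as it stands.
- The arm moves only by the tool carry_out, never from a script. Its argument "plan" is a list that holds one entry, the list of rows, each a list of 7 numbers: the turn, a rotation vector about the world's x, y, z in rad, then the shift along the world's x, y, z in mm, then the finger opening in mm, from 0 to 85.4. A call has 1 to 20 rows; each row is the pose to reach, as a shift and turn from the pose commanded when the call began; what a row does not reach only later rows make up. A row lasts 1/10 s, in which the tool goes at most 50 mm and 8.59 degrees, less where a joint would pass 70% of its speed; a pose out of reach is approached as far as the arm can. A call with a gripper value outside its range is refused whole. The fingers move at their own pace and stop on an object; "squeeze" is the grip in N (left out, the last holds). Time passes only in rows, so rows that repeat a pose let the fingers close. It gives the time, the measured TCP pose, the force, the opening and the grip force at its end, in the units of the state.
- monitor.get_state(): the state, without advancing time (a new reading comes with each control period).
- viewer.read_camera(name): name is "side" or "top" or "wrist"; returns the picture (384x512x3 uint8, red, green, blue); there is no depth.
- viewer.calibration(name): a dict with "K" (3x3 intrinsics, pixels), "dist" ([k1, k2, p1, p2, k3] as OpenCV has them; the pictures are not rectified), "eye" and "rotation" of the camera in the world. Camera axes: x right, y down, z forward; pixel columns grow to the right and rows downward; lengths in m; the calibration is good to about 2 mm. A picture is of the moment at which its call begins: read the wrist's pose just before it. calibration takes no time and is no camera call; for the wrist camera it gives the pose at the moment of the call.
- order.hand_in(): hands the job in; it is judged then, once.
The state is a dict: "clock": time; "joint_pos": joint angles; "qvel": joint speeds; "tau": joint torques, N m; "tcp_pos": TCP position; "orientation": TCP orientation; "wrist_force": force on the tool from outside, world axes, zero at the start; "ft_torque": the same for the moment, N m; "finger_gap": finger opening in m; "grip_force": force on a finger pad.
Only numpy, scipy, OpenCV 4.12 (cv2) and the standard library are available. Lean on these libraries where they do the work, as an engineer would, in place of code of your own. Each camera call takes 0.05 s, during which the arm holds its last target. There are 200 camera calls.

## Working session

There is one attempt and no reset: what is moved stays moved. The work goes in short steps, Python scripts to look and compute and a tool call to move; the robot and the scene stay as the last step left them, time stands still between calls to the robot, and variables do not carry over. Pictures are saved under pics/ and viewed, at most 10 in all, crops included, and the job is handed in when it is done.

Besides the shell and the picture viewer there is one more tool, called by a JSON object that holds its "fn" and its "kwargs". carry_out: Moves the arm, as the interface text tells. Its arguments: {"type":"object","properties":{"plan":{"type":"array","items":{"type":"array","items":{"type":"array","items":{"type":"number"}}}},"squeeze":{"type":"number"}},"required":["plan"]}

```bash
mkdir -p pics; python3 - <<'E'
from workcell import monitor, viewer, env
import cv2,numpy as np
s=monitor.get_state()
print(s['clock'],s['tcp_pos'],s['orientation'],env.grasp_offset)
for n in ("top","side","wrist"):
    c=viewer.calibration(n); print(n,np.round(c['K'],1).tolist(),c['dist'],np.round(c['eye'],3),np.round(c['rotation'],3).tolist())
    im=viewer.read_camera(n); cv2.imwrite(f"pics/{n}0.png",im[:,:,::-1])
E
```

```text
0.0 [ 0.19208091 -0.54142925  0.23039228] [-9.09110279e-04  9.85516193e-01  1.69578909e-01 -2.63376430e-05] 0.0187
top [[427.4, 0.0, 249.8], [0.0, 427.4, 189.5], [0.0, 0.0, 1.0]] [0.01761214 0.         0.         0.         0.        ] [ 0.414 -0.036  1.151] [0.041, -0.702, 0.709, -0.046]
side [[437.6, 0.0, 254.9], [0.0, 437.6, 189.7], [0.0, 0.0, 1.0]] [-0.00183376  0.          0.          0.          0.        ] [0.541 0.756 0.773] [0.001, -0.007, 0.906, -0.423]
wrist [[275.2, 0.0, 258.8], [0.0, 275.2, 190.2], [0.0, 0.0, 1.0]] [0.00795567 0.         0.         0.         0.        ] [ 0.262 -0.517  0.373] [0.118, 0.808, -0.571, -0.086]
```

View pics/top0.png

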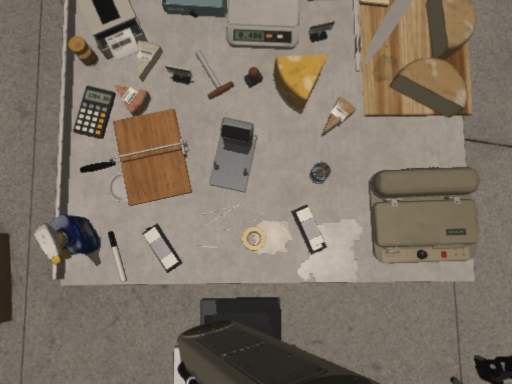

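View pics/side0.png

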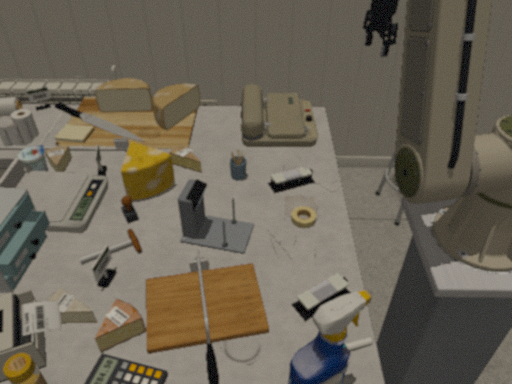

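Top view: slides at about (161,247) and (309,229), reader at (234,155) with housing away from robot, tape at (254,238), pot at (319,172). Next: zoomed crops to find the notch.

```bash
cat > h.py <<'E'
import numpy as np, cv2
from scipy.spatial.transform import Rotation as R
from workcell import monitor, viewer, env
def ray(c,px):
    u=cv2.undistortPoints(np.array(px,float).reshape(-1,1,2),c['K'],np.array(c['dist'])).reshape(-1,2)
    q=c['rotation']; r=R.from_quat([q[1],q[2],q[3],q[0]])
    return np.array(c['eye']),r.apply(np.c_[u,np.ones(len(u))])
def plane(c,px,z):
    e,d=ray(c,px); return e+d*((z-e[2])/d[:,2])[:,None]
def tri(c1,p1,c2,p2):
    out=[]
    for a,b in zip(p1,p2):
        e1,d1=ray(c1,[a]);e2,d2=ray(c2,[b]);d1=d1[0];d2=d2[0]
        t=np.linalg.lstsq(np.c_[d1,-d2],e2-e1,rcond=None)[0]
        A=e1+t[0]*d1;B=e2+t[1]*d2; out.append(np.r_[(A+B)/2,np.linalg.norm(A-B)])
    return np.array(out)
E
python3 - <<'E'
from h import *
t=cv2.imread("pics/top0.png");s=cv2.imread("pics/side0.png")
f=lambda im,x,y:cv2.resize(im[y:y+56,x:x+76],None,fx=5.2,fy=5.2,interpolation=cv2.INTER_CUBIC)
out=np.vstack([np.hstack([f(t,123,219),f(t,271,201)]),np.hstack([f(s,284,269),f(s,253,152)])])
cv2.imwrite("pics/crops.png",out); print(out.shape)
c=viewer.calibration("top")
print(np.round(plane(c,[[161,247],[309,229]],.03),3)); print(np.round(plane(c,[[234,155],[254,238],[319,172]],0.0),3))
E
```

```text
(582, 790, 3)
[[ 0.405  0.187  0.03 ]
 [ 0.448 -0.199  0.03 ]]
[[ 0.653 -0.003  0.   ]
 [ 0.426 -0.055  0.   ]
 [ 0.603 -0.235  0.   ]]
```

View pics/crops.png

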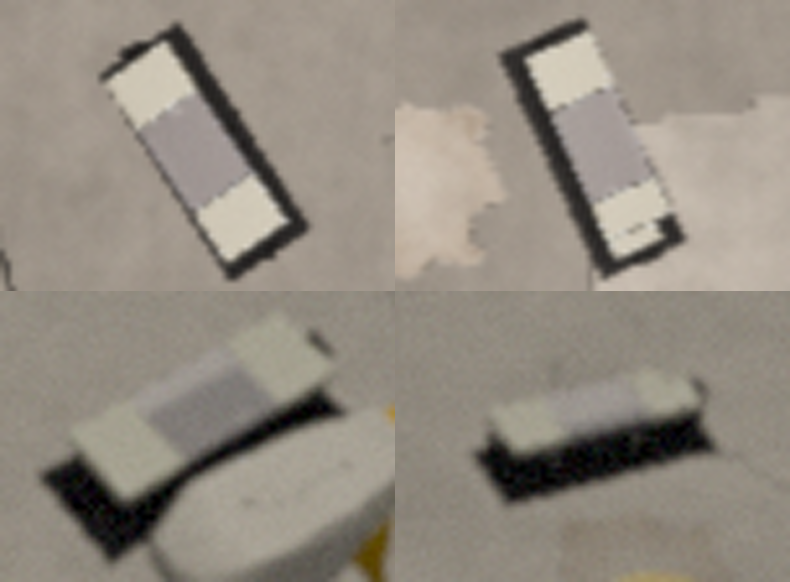

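The notched slide is the right one (top ~(309,229)), notch on its lower end towards the robot. Measure its two white ends in both views, and view the reader enlarged.

```bash
python3 - <<'E'
from h import *
t=cv2.imread("pics/top0.png");s=cv2.imread("pics/side0.png")
ct,cs=viewer.calibration("top"),viewer.calibration("side")
def whites(im,x,y,w,h,thr,yel):
    a=im[y:y+h,x:x+w].astype(int)
    m=((a.min(2)>thr)&(a[:,:,2]-a[:,:,0]>yel)).astype(np.uint8)
    cs_,_=cv2.findContours(m,cv2.RETR_EXTERNAL,cv2.CHAIN_APPROX_NONE)
    o=[]
    for c in sorted(cs_,key=cv2.contourArea)[::-1][:3]:
        r=cv2.minAreaRect(c); o.append((np.round(np.add(r[0],(x,y)),1).tolist(),np.round(r[1],1).tolist(),cv2.contourArea(c)))
    return o
for p in [(303,213),(309,229),(316,244),(330,235),(290,240)]: print('t',p,t[p[1],p[0]])
for p in [(276,185),(291,180),(304,173),(320,190)]: print('s',p,s[p[1],p[0]])
for thr in (150,165,180): print(thr,whites(t,288,203,40,52,thr,12),'\n   S',whites(s,266,164,54,30,thr-20,5))
f=lambda im,x,y:cv2.resize(im[y:y+100,x:x+80],None,fx=5,fy=5,interpolation=cv2.INTER_CUBIC)
cv2.imwrite("pics/rd.png",np.hstack([f(t,195,105),f(s,175,165)]))
E
```

```text
t (303, 213) [187 205 212]
t (309, 229) [153 158 166]
t (316, 244) [175 191 199]
t (330, 235) [162 174 185]
t (290, 240) [136 147 158]
s (276, 185) [15 21 18]
s (291, 180) [42 47 47]
s (304, 173) [147 163 166]
s (320, 190) [131 143 148]
150 [([315.5, 226.6], [43.0, 24.0], 530.5), ([320.0, 251.0], [6.0, 14.0], 39.0), ([290.0, 234.5], [4.0, 9.0], 16.5)] 
   S [([290.8, 173.2], [9.0, 39.3], 235.5), ([310.5, 187.5], [5.0, 17.0], 23.0), ([317.0, 165.5], [2.0, 1.0], 0.5)]
165 [([304.6, 214.1], [10.9, 13.0], 116.5), ([316.6, 242.2], [10.7, 12.5], 101.5), ([324.6, 232.9], [20.1, 7.0], 73.5)] 
   S [([307.8, 171.2], [1.4, 0.7], 0.5), ([293.0, 171.5], [1.0, 0.0], 0.0), ([301.0, 171.5], [1.0, 0.0], 0.0)]
180 [([304.2, 214.3], [10.2, 11.9], 100.5), ([316.9, 242.3], [10.3, 12.1], 89.0)] 
   S []
```

View pics/rd.png

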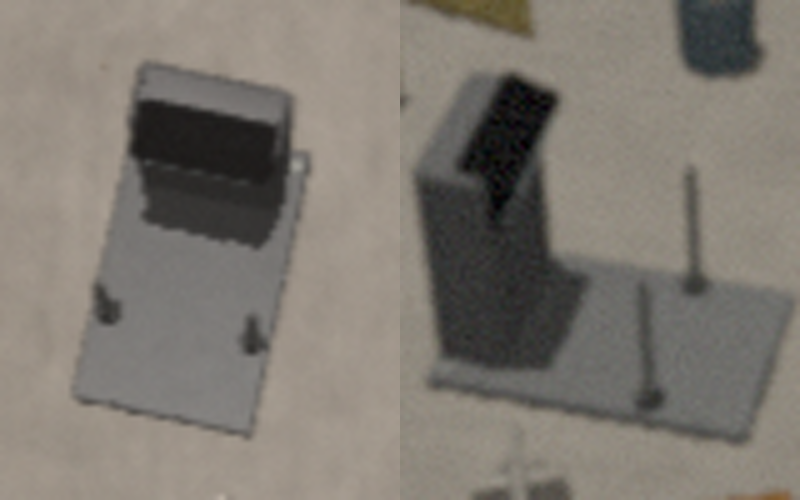

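The pin tips are at top (215,162.4)/(245.2,168.4) and side (223.6,222)/(233,198.4). Slide ends are at top (304.3,214.2)/(316.8,242.3 label) and side (277,177.8)/(305.5,172).

```bash
python3 - <<'E'
from h import *
ct,cs=viewer.calibration("top"),viewer.calibration("side")
a=tri(ct,[[215,162.4],[245.2,168.4],[304.3,214.2],[316.8,242.3]],cs,[[223.6,222],[233,198.4],[277,177.8],[305.5,172]])
print(np.round(a,4))
print('pin dist',np.linalg.norm(a[0,:2]-a[1,:2]),'mid',(a[0]+a[1])/2)
n=a[0,:2]-a[1,:2]; print('reader yaw',np.degrees(np.arctan2(-n[0],n[1])))
w=plane(ct,[[304.3,214.2],[316.8,242.3]],.032); d=w[1]-w[0]; print(w,np.linalg.norm(d),'ctr',w.mean(0),'slide yaw',np.degrees(np.arctan2(d[1],d[0])))
p=plane(ct,[[215,162.4],[245.2,168.4]],.09);print(p)
# foot: sides and near corners (crop px)
f=plane(ct,[[195+75/5,105+398/5],[195+252/5,105+435/5],[195+305/5,105+155/5]],.008);print(f); d=f[2]-f[1]; print('foot side yaw',np.degrees(np.arctan2(d[1],d[0])),np.linalg.norm(d)); d=f[0]-f[1]; print('foot front yaw',np.degrees(np.arctan2(-d[0],d[1])),np.linalg.norm(d))
s=monitor.get_state(); q=s['orientation']; r=R.from_quat([q[1],q[2],q[3],q[0]]); print('tool\n',r.as_matrix().round(3)); c=viewer.calibration('wrist'); q=c['rotation']; print('cam\n',R.from_quat([q[1],q[2],q[3],q[0]]).as_matrix().round(3), c['eye']-s['tcp_pos'])
E
```

```text
[[ 0.6188  0.0433  0.0786  0.002 ]
 [ 0.6015 -0.0335  0.083   0.0015]
 [ 0.4889 -0.1884  0.0247  0.004 ]
 [ 0.4116 -0.2189  0.0231  0.0029]]
pin dist 0.078692285644115 mid [0.61015537 0.00487851 0.08082492 0.00173256]
reader yaw -12.650717983018085
[[ 0.48643599 -0.18712835  0.032     ]
 [ 0.413031   -0.21766366  0.032     ]] 0.07950282287332316 ctr [ 0.44973349 -0.20239601  0.032     ] slide yaw -157.41346852126247
[[ 0.61561713  0.04248698  0.09      ]
 [ 0.59955815 -0.03347045  0.09      ]]
[[ 0.5704937   0.06204827  0.008     ]
 [ 0.54943387 -0.03323238  0.008     ]
 [ 0.70352219 -0.06373998  0.008     ]]
foot side yaw -11.199030835307989 0.1570793635685579
foot front yaw -12.463671659134409 0.09758031937828499
tool
 [[ 0.942  0.334 -0.   ]
 [ 0.334 -0.942  0.001]
 [ 0.    -0.001 -1.   ]]
cam
 [[ 0.334 -0.902 -0.274]
 [-0.942 -0.321 -0.094]
 [-0.003  0.289 -0.957]] [0.06965427 0.0247274  0.14291341]
```

{"fn": "carry_out", "kwargs": {"plan": [[[0,0,0.054,50,60,0,85],[0,0,0.054,258,339,-80,85],[0,0,0.054,258,339,-80,85],[0,0,0.054,258,339,-80,85],[0,0,0.054,258,339,-80,85],[0,0,0.054,258,339,-80,85],[0,0,0.054,258,339,-80,85],[0,0,0.054,258,339,-80,85],[0,0,0.054,258,339,-80,85],[0,0,0.054,258,339,-80,85],[0,0,0.054,258,339,-80,85],[0,0,0.054,258,339,-80,85],[0,0,0.054,258,339,-80,85],[0,0,0.054,258,339,-80,85]]], "squeeze": 30}}

```text
clock: 1.55
tcp_pos: [0.4498, -0.204, 0.1516]
orientation: [0.0, 0.981, 0.195, 0.0]
wrist_force: [-0.0, 0.6, -0.7]
finger_gap: 0.085
grip_force: 0.0
```

```bash
python3 - <<'E'
from h import *
import pickle
s=monitor.get_state(); c=viewer.calibration('wrist'); im=viewer.read_camera('wrist')
cv2.imwrite("pics/w1.png",im[:,:,::-1]); pickle.dump((s,c),open('w1.pkl','wb'))
print(s['clock'],s['tcp_pos'],s['orientation'],s['joint_pos'])
E
```

```text
1.55 [ 0.4498129  -0.20402449  0.15157478] [2.47443884e-04 9.80775848e-01 1.95137533e-01 1.33187576e-04] [-5.88410316e-01  1.97687361e-01 -3.06968044e-01  1.06560272e+00
 -1.61900467e-04  2.16038692e+00]
```

View pics/w1.png

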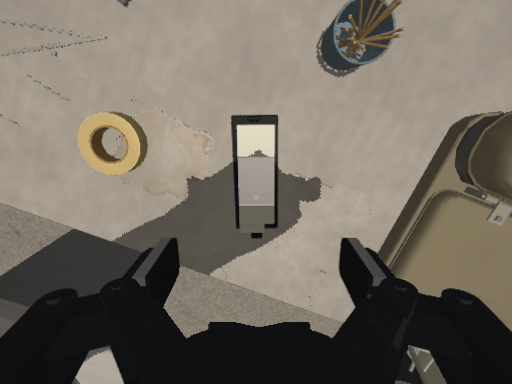

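Wrist view: slide at columns 237–275, white end rows 124–157, clear part 157–205, and shaded label end 205–232 at the bottom. Measure the clear part.

```bash
cat > meas.py <<'E'
from h import *
import pickle,sys
def clear(name,x0,x1,y0,y1,z=.032):
    s,c=pickle.load(open(name+'.pkl','rb')); im=cv2.imread(f'pics/{name}.png')
    g=im.astype(float)
    mid=(x0+x1)//2
    yel=(g[y0:y1,mid-8:mid+9,2]-g[y0:y1,mid-8:mid+9,0]).mean(1); br=g[y0:y1,mid-8:mid+9].mean((1,2))
    print('col profile',[(y0+i,int(a),int(b)) for i,(a,b) in enumerate(zip(yel,br)) if i==0 or abs(a-yel[i-1])>4 or abs(b-br[i-1])>8])
    for r in np.linspace(y0+15,y1-15,5).astype(int):
        p=g[r-1:r+2,x0:x1].mean((0,2)); d=np.diff(p); i=int(np.argmax(d[:len(d)//2])); j=len(d)//2+int(np.argmin(d[len(d)//2:])); print(r,'edges',x0+i+.5,x0+j+.5)
if __name__=='__main__': clear(sys.argv[1],*map(int,sys.argv[2:6]))
E
python3 meas.py w1 228 286 112 240
```

```text
col profile [(112, 24, 156), (114, 20, 133), (115, 7, 54), (116, 1, 29), (117, 2, 40), (124, 19, 118), (125, 31, 195), (126, 29, 213), (150, 29, 188), (151, 25, 163), (153, 23, 150), (154, 20, 125), (155, 16, 103), (157, 14, 142), (158, 16, 159), (204, 16, 157), (205, 16, 148), (206, 15, 95), (232, 13, 84), (233, 3, 36), (238, 9, 64), (239, 12, 81)]
127 edges 236.5 274.5
151 edges 236.5 274.5
176 edges 237.5 274.5
200 edges 238.5 274.5
225 edges 238.5 264.5
```

```bash
python3 - <<'E'
from h import *
import pickle
s,c=pickle.load(open('w1.pkl','rb'))
px=[[255.5,124.3],[256,156.5],[256.7,205.3],[257,232.5],[237,165],[275,165],[238,197],[275,197]]
for z in (.026,.029,.032):
    p=plane(c,px,z); print(z,np.linalg.norm(p[0]-p[3]),np.linalg.norm(p[1]-p[2]),np.linalg.norm(p[5]-p[4]),np.linalg.norm(p[7]-p[6]),'ctr',(p[1]+p[2])/2,(p[0]+p[3])/2,(p[4:].mean(0)))
    d=p[3]-p[0]; print('yaw',np.degrees(np.arctan2(d[1],d[0])))
q=s['orientation'];m=R.from_quat([q[1],q[2],q[3],q[0]]).as_matrix();print(np.degrees(np.arctan2(m[1,0],m[0,0])))
E
```

```text
0.026 0.11261164350261901 0.05093900545821617 0.03767892876913232 0.03798755357088713 ctr [ 0.45046568 -0.20046374  0.026     ] [ 0.45041072 -0.20041579  0.026     ] [ 0.45068456 -0.20025769  0.026     ]
yaw -156.88073609365574
0.029 0.11135333398504238 0.05036981888575955 0.03725790876438314 0.03756308502819525 ctr [ 0.45122048 -0.20018466  0.029     ] [ 0.45116613 -0.20013725  0.029     ] [ 0.45143691 -0.19998092  0.029     ]
yaw -156.88073609365574
0.032 0.11009502446746582 0.04980063231330299 0.03683688875963392 0.037138616485503366 ctr [ 0.45197528 -0.19990559  0.032     ] [ 0.45192154 -0.19985871  0.032     ] [ 0.45218926 -0.19970415  0.032     ]
yaw -156.88073609365574
22.505519416768617
```

{"fn": "carry_out", "kwargs": {"plan": [[[0,0,0.01,1.5,2,-40,85],[0,0,0.01,1.5,2,-80,85],[0,0,0.01,1.5,2,-110,85],[0,0,0.01,1.5,2,-130,85],[0,0,0.01,1.5,2,-141,85],[0,0,0.01,1.5,2,-141,85],[0,0,0.01,1.5,2,-141,85],[0,0,0.01,1.5,2,-141,85]]]}}

```text
clock: 2.4
tcp_pos: [0.4527, -0.2018, 0.0116]
orientation: [0.001, 0.98, 0.201, 0.001]
wrist_force: [0.4, -0.1, 1.2]
finger_gap: 0.0849
grip_force: 0.0
```

```bash
python3 - <<'E'
from h import *
import pickle
s=monitor.get_state(); c=viewer.calibration('wrist'); im=viewer.read_camera('wrist')
cv2.imwrite("pics/w2.png",im[:,:,::-1]); pickle.dump((s,c),open('w2.pkl','wb'))
print(s['clock'],s['tcp_pos'],s['orientation'])
E
```

```text
2.4 [ 0.45272298 -0.20177302  0.01162679] [9.39232408e-04 9.79606986e-01 2.00919101e-01 8.86535866e-04]
```

View pics/w2.png

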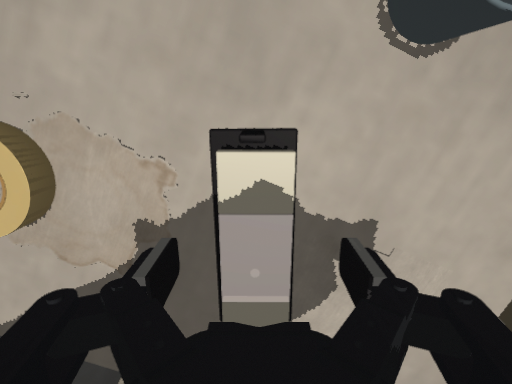

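Close view: slide between the fingers, end edge row 150, clear part rows 214–300, columns ~217–295. Check height from two wrist places.

```bash
python3 meas.py w2 206 304 140 322; python3 - <<'E'
from h import *
import pickle
s1,c1=pickle.load(open('w1.pkl','rb'));s,c=pickle.load(open('w2.pkl','rb'))
px=[[256.5,150],[256,214.5],[255.5,298]]
print(tri(c1,[[255.5,124.3],[256,156.5],[256.7,205.3]],c,px).round(4))
p=plane(c,px,.032); ctr=p[1:].mean(0); print(p,ctr,np.linalg.norm(p[2]-p[1]))
q=s['orientation'];m=R.from_quat([q[1],q[2],q[3],q[0]]);print('slide ctr in tool',m.inv().apply(ctr-s['tcp_pos'])*1000)
E
```

```text
col profile [(140, 1, 32), (143, 1, 34), (147, 0, 20), (149, 6, 38), (150, 12, 73), (151, 20, 121), (152, 29, 182), (153, 32, 203), (179, 29, 187), (180, 27, 174), (181, 25, 156), (182, 22, 141), (187, 18, 113), (188, 16, 97), (214, 10, 103), (215, 12, 133), (216, 12, 143), (296, 16, 153), (302, 14, 105), (303, 15, 93)]
155 edges 215.5 295.5
193 edges 217.5 293.5
231 edges 218.5 292.5
269 edges 219.5 290.5
307 edges 221.5 289.5
[[ 5.024e-01 -1.786e-01  2.670e-02  6.000e-04]
 [ 4.751e-01 -1.902e-01  3.290e-02  2.000e-04]
 [ 4.271e-01 -2.104e-01  2.620e-02  2.000e-04]]
[[ 0.50324253 -0.17855244  0.032     ]
 [ 0.47477487 -0.19040065  0.032     ]
 [ 0.43126741 -0.20859436  0.032     ]] [ 0.45302114 -0.19949751  0.032     ] 0.04715835425493324
slide ctr in tool [  1.19752882  -1.92967225 -20.37588357]
```

{"fn": "carry_out", "kwargs": {"plan": [[[0,0,0,0,1.5,-2,85],[0,0,0,0,1.5,-2,30],[0,0,0,0,1.5,-2,30],[0,0,0,0,1.5,-2,30],[0,0,0,0,1.5,-2,30],[0,0,0,0,1.5,-2,30],[0,0,0,0,1.5,-2,30],[0,0,0,0,1.5,-2,30],[0,0,0,0,1.5,-2,30],[0,0,0,0,1.5,-2,30]]], "squeeze": 30}}

```text
clock: 3.45
tcp_pos: [0.4517, -0.1995, 0.0085]
orientation: [0.0, 0.98, 0.201, 0.0]
wrist_force: [-2.1, 1.6, 4.8]
finger_gap: 0.0351
grip_force: 30.1
```

{"fn": "carry_out", "kwargs": {"plan": [[[0,0,0,0,0,10,30],[0,0,0,0,0,25,30],[0,0,0,0,0,45,30],[0,0,0,0,0,75,30],[0,0,0,0,0,105,30],[0,0,0,0,0,130,30],[0,0,0,0,0,140,30],[0,0,0,0,0,140,30],[0,0,0,0,0,140,30]]]}}

```text
clock: 4.35
tcp_pos: [0.4512, -0.1992, 0.1474]
orientation: [-0.0, 0.98, 0.201, -0.0]
wrist_force: [-0.2, 0.3, -0.5]
finger_gap: 0.0351
grip_force: 30.2
```

```bash
python3 - <<'E'
from h import *
import pickle
s=monitor.get_state(); c=viewer.calibration('wrist'); im=viewer.read_camera('wrist')
cv2.imwrite("pics/w3.png",im[:,:,::-1]); pickle.dump((s,c),open('w3.pkl','wb'))
print(s['clock'],s['tcp_pos'],s['orientation'])
E
```

```text
4.35 [ 0.45120395 -0.19919736  0.14739039] [-3.62794379e-04  9.79591576e-01  2.00997568e-01 -4.35274633e-04]
```

View pics/w3.png

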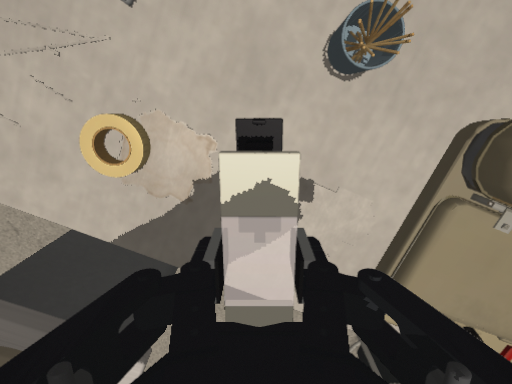

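Slide held squarely: end edge row 152, clear part rows 216–301, pads on the clear part. Now turn and carry it to a hover 40 mm short of the pose.

{"fn": "carry_out", "kwargs": {"plan": [[[0,0,0.14,4,11,5,30],[0,0,0.28,8,23,5,30],[0,0,0.42,12,35,5,30],[0,0,0.56,17,47,5,30],[0,0,0.7,21,59,5,30],[0,0,0.84,25,71,5,30],[0,0,0.98,29,83,5,30],[0,0,1.12,33,95,5,30],[0,0,1.26,38,108,5,30],[0,0,1.4,42,120,5,30],[0,0,1.54,46,132,5,30],[0,0,1.68,51,145,5,30],[0,0,1.82,56,157,5,30],[0,0,1.96,60,169,5,30],[0,0,2.1,64,181,5,30],[0,0,2.24,69,193,5,30],[0,0,2.38,73,206,5,30],[0,0,2.527,78,220,5,30],[0,0,2.527,78,220,5,30],[0,0,2.527,78,220,5,30]]]}}

```text
clock: 6.4
tcp_pos: [0.5288, 0.0207, 0.1519]
orientation: [-0.001, 0.106, 0.994, -0.0]
wrist_force: [0.6, -0.8, -1.1]
finger_gap: 0.0354
grip_force: 30.2
```

```bash
python3 - <<'E'
from h import *
import pickle
s=monitor.get_state(); c=viewer.calibration('wrist'); im=viewer.read_camera('wrist')
cv2.imwrite("pics/w4.png",im[:,:,::-1]); pickle.dump((s,c),open('w4.pkl','wb'))
t=viewer.read_camera('top');cv2.imwrite("pics/top4.png",t[:,:,::-1])
sd=viewer.read_camera('side');cv2.imwrite("pics/side4.png",sd[:,:,::-1])
print(s['clock'],s['tcp_pos'],s['orientation'])
E
```

```text
6.4 [0.52879831 0.02066009 0.15188299] [-1.33779743e-03  1.05635609e-01  9.94404001e-01 -1.01434159e-04]
```

View pics/w4.png

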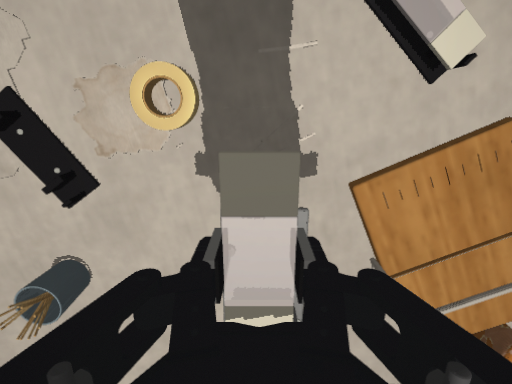

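Held squarely; the reader is hidden behind the gripper here. Descend short of the pins, then advance between them.

{"fn": "carry_out", "kwargs": {"plan": [[[0,0,0,0,0,-25,30],[0,0,0,0,0,-50,30],[0,0,0,0,0,-75,30],[0,0,0,0,0,-83,30],[0,0,0,10,-2,-83,30],[0,0,0,20,-4,-83,30],[0,0,0,30,-6,-83,30],[0,0,0,39,-8,-83,30],[0,0,0,39,-8,-83,30],[0,0,0,39,-8,-83,30],[0,0,0,39,-8,-83,30]]]}}

```text
clock: 7.65
tcp_pos: [0.5683, 0.0126, 0.0703]
orientation: [-0.0, 0.105, 0.995, 0.0]
wrist_force: [0.0, 0.5, -0.1]
finger_gap: 0.0352
grip_force: 30.1
```

```bash
python3 - <<'E'
from h import *
s=monitor.get_state(); t=viewer.read_camera('top')[:,:,::-1];sd=viewer.read_camera('side')[:,:,::-1]
f=lambda im,x,y:cv2.resize(im[y:y+100,x:x+80],None,fx=5,fy=5,interpolation=cv2.INTER_CUBIC)
cv2.imwrite("pics/fin.png",np.hstack([f(t,195,105),f(sd,175,150)]))
print(s['clock'],s['tcp_pos'],s['orientation'],s['wrist_force'],s['grip_force'])
E
```

```text
7.65 [0.56825226 0.0126496  0.07029975] [-3.02596566e-04  1.04661028e-01  9.94507905e-01  6.76925580e-05] [ 0.00717145  0.51113177 -0.09122991] 30.148399472236633
```

View pics/fin.png

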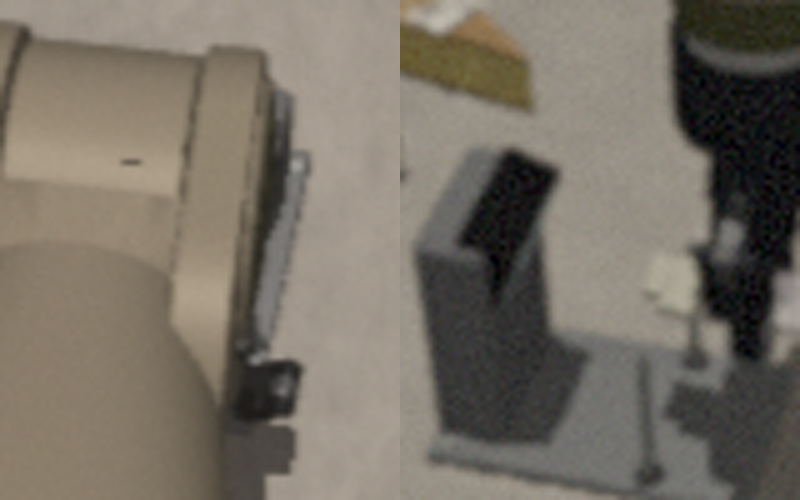

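Side view: the label end is between the pins, free edge at crop columns ~645–660, nothing touching. Check against projected corners.

```bash
python3 - <<'E'
from h import *
s=monitor.get_state();c=viewer.calibration('side');q=c['rotation'];r=R.from_quat([q[1],q[2],q[3],q[0]]).inv()
q=s['orientation'];m=R.from_quat([q[1],q[2],q[3],q[0]])
def pj(P): return cv2.projectPoints(np.array(P,float),r.as_rotvec(),-r.apply(c['eye']),c['K'],np.array(c['dist']))[0].reshape(-1,2)
o=s['tcp_pos']; x=-m.as_matrix()[:,0]; y=np.array([-x[1],x[0],0]); ctr=o+[0,0,.0205]
P=[ctr+x*a+y*b+[0,0,h] for a,b,h in [(.055,-.018,.003),(.045,.018,.003),(.045,.018,-.003),(.025,.018,.003),(.04,0,0)]]
spot=np.array([.608,.0044,.09]); yr=np.array([np.sin(np.radians(12)),np.cos(np.radians(12)),0])
for p in pj(P+[spot+.04*yr,spot-.04*yr]): print(((p-[175,150])*5+[400,0]).round(0))
print(ctr+.04*x-spot,x)
im=viewer.read_camera('side')[:,:,::-1][185:225,212:255].astype(int)
mk=((im.min(2)>130)&(im[:,:,2]-im[:,:,0]>12)).astype(np.uint8)
k=max(cv2.findContours(mk,0,1)[0],key=cv2.contourArea); print((((cv2.approxPolyDP(k,1.2,True).reshape(-1,2)+[212,185])-[175,150])*5+[400,0]).tolist())
E
```

```text
[654. 249.]
[653. 303.]
[654. 312.]
[696. 309.]
[674. 283.]
[649. 343.]
[695. 230.]
[-7.10438183e-04 -1.32907391e-05  7.56742070e-04] [ 9.78116079e-01 -2.08059214e-01 -5.47976233e-04]
[[585, 175], [585, 325], [630, 325], [640, 335], [655, 325], [675, 340], [675, 325], [655, 325], [635, 290], [655, 285], [660, 300], [685, 305], [690, 270], [665, 250], [685, 230], [700, 230], [695, 180]]
```

The prediction fits the picture to about 1 px. My side-view reading puts the tips a little lower (~82 mm) than the stated 90, so I lower the slide by 3 mm, which keeps it within tolerance of both values. Then I let it settle.

{"fn": "carry_out", "kwargs": {"plan": [[[0,0,0,1,0,-3,30],[0,0,0,1,0,-3,30],[0,0,0,1,0,-3,30],[0,0,0,1,0,-3,30],[0,0,0,1,0,-3,30],[0,0,0,1,0,-3,30]]]}}

```text
clock: 8.4
tcp_pos: [0.5697, 0.0125, 0.0674]
orientation: [0.0, 0.105, 0.995, 0.0]
wrist_force: [-0.0, -0.6, -0.8]
finger_gap: 0.0358
grip_force: 30.1
```

```bash
python3 - <<'E'
from workcell import monitor, order
s=monitor.get_state(); print(s['tcp_pos'],s['wrist_force'],s['grip_force'],abs(s['qvel']).max())
print(order.hand_in())
E
```

```text
[0.56970255 0.01251072 0.06735032] [-0.00395954 -0.58840753 -0.825538  ] 30.147326588630676 0.0014553129282199064
the job is handed in; nothing more can be done
None
```

I handed the job in at about 8.4 s, with the notched slide held still and its label end between the reader's pins about 88 mm above the worktop; hand-in returned no verdict, and my own side-view reading of the pin tips was nearer 82 mm than the stated 90.

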